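Load a cell test row in order of size and fit its fuse card

TASK

Load this battery test row: stand the four cells upright, cap up, one in the middle of each socket, in order of size from the thinnest, next to the card clip, to the thickest, next to the terminal block. Fit the fuse card last, because it makes the row live: with all four cells in place, take it from the board rack and press it down between the sprung jaws of the card clip until it is fully home and upright, and let go.

Things in the scene. Friction and masses are not known exactly. Their poses are not given: they have to be found in the camera images.
- cell_14: Loose cylindrical cell, 14 mm in diameter and 50 mm tall, about 21 g; all four cells have the same blue sleeve and a steel cap on top. It stands upright on the bench, cap up. Origin: centre of its underside; z up its axis. Cells and board rack stand in mixed order in a loose line across the bench beyond the rail, centres 80 mm or more apart.
- cell_21: Loose cylindrical cell, 21 mm in diameter and 70 mm tall, about 70 g; all four cells have the same blue sleeve and a steel cap on top. It stands upright on the bench, cap up. Origin: centre of its underside; z up its axis. Cells and board rack stand in mixed order in a loose line across the bench beyond the rail, centres 80 mm or more apart.
- cell_33: Loose cylindrical cell, 33 mm in diameter and 70 mm tall, about 140 g; all four cells have the same blue sleeve and a steel cap on top. It stands upright on the bench, cap up. Origin: centre of its underside; z up its axis. Cells and board rack stand in mixed order in a loose line across the bench beyond the rail, centres 80 mm or more apart.
- cell_46: Loose cylindrical cell, 46 mm in diameter and 80 mm tall, about 355 g; all four cells have the same blue sleeve and a steel cap on top. It stands upright on the bench, cap up. Origin: centre of its underside; z up its axis. Cells and board rack stand in mixed order in a loose line across the bench beyond the rail, centres 80 mm or more apart.
- socket_a: One of four identical grey sockets in a row on a rail: 68 mm square, 14 mm high, recess 62 mm square, 4 mm deep; its floor with a copper disc is 10 mm above the origin. Origin: centre of the underside, 7.5 mm above the bench; z up, y along the row. Centres 70 to 82 mm apart. The letters are mixed at every start: they say nothing of the order in the row.
- socket_b: One of four identical grey sockets in a row on a rail: 68 mm square, 14 mm high, recess 62 mm square, 4 mm deep; its floor with a copper disc is 10 mm above the origin. Origin: centre of the underside, 7.5 mm above the bench; z up, y along the row. Centres 70 to 82 mm apart. The letters are mixed at every start: they say nothing of the order in the row.
- socket_c: One of four identical grey sockets in a row on a rail: 68 mm square, 14 mm high, recess 62 mm square, 4 mm deep; its floor with a copper disc is 10 mm above the origin. Origin: centre of the underside, 7.5 mm above the bench; z up, y along the row. Centres 70 to 82 mm apart. Order in the row: mixed. The clip ends the row at one end, a grey terminal block (54 x 80 mm, 39 high) at the other.
- socket_d: One of four identical grey sockets in a row on a rail: 68 mm square, 14 mm high, recess 62 mm square, 4 mm deep; its floor with a copper disc is 10 mm above the origin. Origin: centre of the underside, 7.5 mm above the bench; z up, y along the row. Centres 70 to 82 mm apart. Order in the row: mixed. The clip ends the row at one end, a grey terminal block (54 x 80 mm, 39 high) at the other.
- card_clip: Black clip block, 54 x 96 (along the row, its y) x 34 mm, at either end of the row, 84 to 96 mm from the next socket. Origin: centre of underside, 7.5 mm above the bench. Two brass jaws along y, shut at rest, part sideways; lips flare to a V mouth 12 mm wide, 36 mm above the origin, shut at 26. Floor (card home): 10 mm above the origin. Cheeks leave 86 mm along y. Pressing in takes about 10 N. Card faces either way.
- fuse_card: Green board, 70 (its y) x 3 (its x) x 62 mm high, 60 g, standing on its brass-striped edge. Origin: middle of the lower edge, z up. Grey grip bar on top: 12 mm thick, 44 long, 58 to 74 mm above the origin. Fuses at 32 to 42 mm stand out 11 mm from its mid-plane. It stands in the middle slot (24 mm deep, floor 8 mm above the bench) of a fixed black rack, 60 x 100 x 32 mm; lift straight up 30 mm to clear.
Not all that is in view belongs to the job. What is shaped like the cell_33 but red or yellow is not meant.

How it is judged (in metres and radians):
On the way:
1. all four cells stand in their sockets in order of size while the fuse card is still out of the clip ((horizontal distance between cell_14 and socket_a below 0.012 m or horizontal distance between cell_14 and socket_b below 0.012 m or horizontal distance between cell_14 and socket_c below 0.012 m or horizontal distance between cell_14 and socket_d below 0.012 m) and horizontal distance between cell_14 and card_clip between 0.06 and 0.122 m and height (world z) of cell_14 between 0.0145 and 0.0205 m and angle between each of cell_14, cell_21, cell_33, cell_46's own z axis and vertical below 0.06 rad and (horizontal distance between cell_21 and socket_a below 0.012 m or horizontal distance between cell_21 and socket_b below 0.012 m or horizontal distance between cell_21 and socket_c below 0.012 m or horizontal distance between cell_21 and socket_d below 0.012 m) and horizontal distance between cell_21 and card_clip between 0.134 and 0.198 m and height (world z) of cell_21 between 0.0145 and 0.0205 m and (horizontal distance between cell_33 and socket_a below 0.012 m or horizontal distance between cell_33 and socket_b below 0.012 m or horizontal distance between cell_33 and socket_c below 0.012 m or horizontal distance between cell_33 and socket_d below 0.012 m) and horizontal distance between cell_33 and card_clip between 0.21 and 0.274 m and height (world z) of cell_33 between 0.0145 and 0.0205 m and (horizontal distance between cell_46 and socket_a below 0.012 m or horizontal distance between cell_46 and socket_b below 0.012 m or horizontal distance between cell_46 and socket_c below 0.012 m or horizontal distance between cell_46 and socket_d below 0.012 m) and horizontal distance between cell_46 and card_clip between 0.286 and 0.35 m and height (world z) of cell_46 between 0.0145 and 0.0205 m and (horizontal distance between fuse_card and card_clip above 0.03 m or z of fuse_card in the frame of card_clip above 0.03 m)), for 0.2 s.
At the end, for the whole second after the job is handed in: From the clip on, the 14, 21, 33 and 46 mm cells stand in that order, one per socket, within 12 mm of its centre, on its floor (3 mm), upright cap up (0.06 rad). The card is in the clip within 2.5 mm of home, 4 mm across, 12 mm along, 0.12 rad in line, 0.1 rad upright. All released, at rest ((horizontal distance between cell_14 and socket_a below 0.012 m or horizontal distance between cell_14 and socket_b below 0.012 m or horizontal distance between cell_14 and socket_c below 0.012 m or horizontal distance between cell_14 and socket_d below 0.012 m) and horizontal distance between cell_14 and card_clip between 0.06 and 0.122 m and height (world z) of cell_14 between 0.0145 and 0.0205 m and angle between each of cell_14, cell_21, cell_33, cell_46's own z axis and vertical below 0.06 rad and (horizontal distance between cell_21 and socket_a below 0.012 m or horizontal distance between cell_21 and socket_b below 0.012 m or horizontal distance between cell_21 and socket_c below 0.012 m or horizontal distance between cell_21 and socket_d below 0.012 m) and horizontal distance between cell_21 and card_clip between 0.134 and 0.198 m and height (world z) of cell_21 between 0.0145 and 0.0205 m and (horizontal distance between cell_33 and socket_a below 0.012 m or horizontal distance between cell_33 and socket_b below 0.012 m or horizontal distance between cell_33 and socket_c below 0.012 m or horizontal distance between cell_33 and socket_d below 0.012 m) and horizontal distance between cell_33 and card_clip between 0.21 and 0.274 m and height (world z) of cell_33 between 0.0145 and 0.0205 m and (horizontal distance between cell_46 and socket_a below 0.012 m or horizontal distance between cell_46 and socket_b below 0.012 m or horizontal distance between cell_46 and socket_c below 0.012 m or horizontal distance between cell_46 and socket_d below 0.012 m) and horizontal distance between cell_46 and card_clip between 0.286 and 0.35 m and height (world z) of cell_46 between 0.0145 and 0.0205 m and z of fuse_card in the frame of card_clip between 0.007 and 0.0125 m and x of fuse_card in the frame of card_clip between -0.004 and 0.004 m and y of fuse_card in the frame of card_clip between -0.012 and 0.012 m and angle between the y axis of fuse_card and the y axis of card_clip, either way round below 0.12 rad and angle between fuse_card's own z axis and vertical below 0.1 rad and linear speed of each of cell_14, cell_21, cell_33, cell_46, fuse_card below 0.02 m/s and angular speed of each of cell_14, cell_21, cell_33, cell_46, fuse_card below 0.3 rad/s); the robot touches nothing.
It also fails if it takes over 118 s, if anything falls off the work surface, if the arm or the gripper's body presses on something with over 40 N, if the wrist force passes 120 N, or if a joint passes its speed limit or range.

ROBOT

A 6-joint arm with a two-finger parallel gripper is mounted at the origin on the work surface. World frame = base frame: x ahead of the robot, y to its left, z up, the work surface at z = 0. Lengths are in mm, angles in rad, forces in N, time in s.
With the tool pointing down it reaches from about 150 to 775 mm from the base axis. Payload 6.1 kg.
Tool frame: the origin (TCP) lies midway between the tips of the shut fingers; the grasp point (between the pads) lies 19 mm behind it; z points along the fingers, x is the direction in which the jaws open and shut, and the axes are right-handed (so a half turn about z gives the same grasp; the last joint's range is limited). The gripper opens to 85 mm and grips with 20 to 120 N. Pads are 22 mm wide; open, the fingers measure 114 mm over their backs; the gripper's body (76 mm by 85 mm) begins 54 mm behind the grasp point. The pads swing forward as they close: fully open they stand 13 mm farther back than shut.
Start: joints at [-1.203, 0.126, -0.04, 1.405, 0, 1.571], TCP at [188.763, -489.874, 231.295] pointing down, gripper open.
Joint ranges: [-2.72, 2.72], [-0.95, 1.95], [-1.27, 1.35], [-1.78, 2.02], [-1.46, 1.47], [-3.14, 3.14]. Speed limits (rad/s): [2.39, 2.39, 3.01, 3.14, 3.14, 3.14].

INTERFACE

Orientations are given as a rotation vector (axis times angle).
In Python, from rig import env, vision, close_job gives the robot as it stands.
- The arm moves only by the tool move_arm, never from a script. Its argument "rows" is a list of rows, each an object with "turn": the turn, a rotation vector about the world's x, y, z in rad, a list of three; "xyz": the shift along the world's x, y, z in cm, a list of three; "fingers": the closure, from -1 (fully open) to 1 (shut). A call has 1 to 5 rows; each row is the pose to reach, as a shift and turn from the pose commanded when the call began; what a row does not reach only later rows make up. A row lasts 1/10 s, in which the tool goes at most 50 mm and 8.59 degrees, less where a joint would pass 70% of its speed; a pose out of reach is approached as far as the arm can. A call with a gripper value outside its range is refused whole. The fingers move at their own pace and stop on an object; "squeeze" is the grip in N (left out, the last holds). Time passes only in rows, so rows that repeat a pose let the fingers close. It gives the time, the measured TCP pose, the force and the opening at its end, in the units of the state.
- env.get_obs(): the state, without advancing time (a new reading comes with each control period).
- vision.camera(name): name is "scene" or "top"; returns a dict with "image" (420x560x3 uint8, red, green, blue), "depth" (420x560 float32, mm along the optical axis (not along the pixel's ray), 0 where there is no reading), "fx", "fy", "cx", "cy" (pixels), "position" and "orientation" of the camera in the world. Camera axes: x right, y down, z forward; pixel columns grow to the right and rows downward; lengths in mm; the calibration is good to about 2 mm. A picture is of the moment at which its call begins.
- close_job(): hands the job in, once; it reports no verdict.
The state is a dict: "time_s": time; "joint_pos": joint angles; "joint_vel": joint speeds; "joint_efforts": joint torques, N m; "tool_pos": TCP position; "ee_rot": TCP orientation; "wrist_force": force on the tool from outside, world axes, zero at the start; "torque": the same for the moment, N m; "opening": finger opening in mm.
Only numpy, scipy, OpenCV 4.12 (cv2) and the standard library are available. Lean on these libraries where they do the work, as an engineer would, in place of code of your own. Each camera call takes 0.05 s, during which the arm holds its last target.

## Working session

There is one attempt and no reset: what is moved stays moved. The work goes in short steps, Python scripts to look and compute and a tool call to move; the robot and the scene stay as the last step left them, time stands still between calls to the robot, and variables do not carry over. Pictures are saved under pics/ and viewed, and the job is handed in when it is done.

Besides the shell and the picture viewer there is one more tool, called after "Call:" as name(argument=value, ...) on one line, values as JSON. move_arm: Moves the arm, as the interface text tells. Its arguments: {"type":"object","properties":{"rows":{"type":"array","items":{"type":"object","properties":{"turn":{"type":"array","items":{"type":"number"}},"xyz":{"type":"array","items":{"type":"number"}},"fingers":{"type":"number"}}}},"squeeze":{"type":"number"}},"required":["rows"]}

```bash
ls; mkdir -p pics
python3 - <<'E'
from rig import env, vision
import cv2,pickle
print(env.get_obs())
d={}
for n in ("scene","top"):
    c=vision.camera(n); d[n]=c
    cv2.imwrite(f"pics/{n}0.png",c["image"][:,:,::-1])
    print(n,{k:v for k,v in c.items() if k not in("image","depth")})
pickle.dump(d,open("c0.pkl","wb"))
E
```

```text
pics
{'time_s': 0.0, 'joint_pos': array([-1.20302689e+00,  1.26403601e-01, -4.06126510e-02,  1.40538215e+00,
        3.20477309e-06,  1.57079294e+00]), 'joint_vel': array([-0.00042196, -0.00200873,  0.00052818,  0.00064858,  0.00076486,
       -0.00019259]), 'joint_efforts': array([-6.14437758e-04, -4.35915327e+01,  3.52921450e+01,  1.72675151e-02,
        1.75270084e-04,  2.55328324e-06]), 'tool_pos': array([ 188.61281792, -489.52029096,  230.51395215]), 'ee_rot': array([-2.58943346e+00,  1.77727947e+00,  2.07137805e-03]), 'wrist_force': array([ 0.33529287,  0.03367425, -0.49683761]), 'torque': array([ 0.04884891,  0.02327451, -0.02043838]), 'opening': 85.28963544159406}
scene {'fx': 449.8076085039924, 'fy': 449.8076085039924, 'cx': 279.3239733985033, 'cy': 210.05640592478255, 'position': array([1122.50562534, -212.76098303,  697.58710031]), 'orientation': array([-2.05310949, -1.33480964,  0.53911669])}
top {'fx': 470.6586028693268, 'fy': 470.6586028693268, 'cx': 280.99628538223016, 'cy': 207.23633308166183, 'position': array([499.68686991,  27.3062806 , 887.05394455]), 'orientation': array([-2.21679827,  2.15424673, -0.02755323])}
```

View pics/scene0.png

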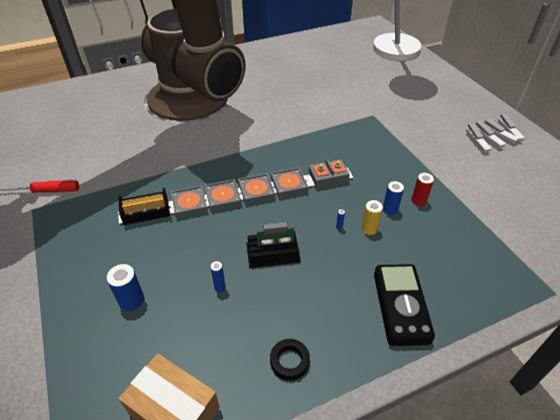

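View pics/top0.png

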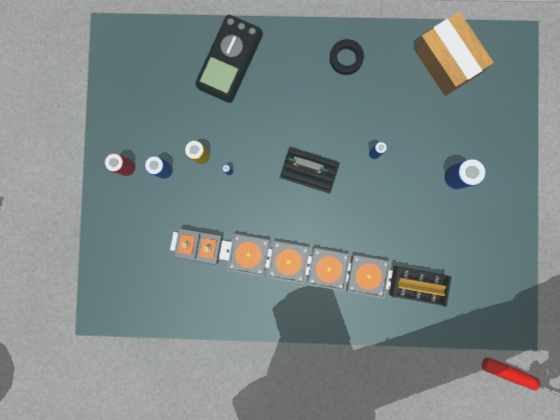

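Scene shows blue cells at (126,288), (218,277), (341,219), (395,197); yellow at (372,218) and red at (423,190) are decoys. In the top view the blue ones are at (470,172), (380,148), (227,169), (155,165); the card rack is at (310,168); the row runs from the clip at (420,286) to the terminal block at (197,245).

```bash
cat > h.py <<'E'
import numpy as np, cv2, pickle
from scipy.spatial.transform import Rotation as R
def ray(c,u,v):
    M=R.from_rotvec(c["orientation"]).as_matrix()
    d=M@np.array([(u-c["cx"])/c["fx"],(v-c["cy"])/c["fy"],1.]); return np.array(c["position"]),d
def plane(c,u,v,z):
    p,d=ray(c,u,v); return p+d*(z-p[2])/d[2]
def tri(c1,a,c2,b):
    p,d=ray(c1,*a);q,e=ray(c2,*b);d=d/np.linalg.norm(d);e=e/np.linalg.norm(e)
    s=np.linalg.lstsq(np.stack([d,-e],1),q-p,rcond=None)[0]
    A=p+s[0]*d;B=q+s[1]*e
    return (A+B)/2,np.linalg.norm(A-B)
def proj(c,X):
    M=R.from_rotvec(c["orientation"]).as_matrix()
    k=M.T@(np.array(X)-c["position"]); return np.array([k[0]/k[2]*c["fx"]+c["cx"],k[1]/k[2]*c["fy"]+c["cy"]])
def cloud(c):
    h,w=c["depth"].shape;v,u=np.mgrid[:h,:w];D=c["depth"].astype(float)
    P=np.stack([(u-c["cx"])/c["fx"]*D,(v-c["cy"])/c["fy"]*D,D],-1)
    return P@R.from_rotvec(c["orientation"]).as_matrix().T+c["position"]
E
python3 - <<'E'
from h import *
d=pickle.load(open("c0.pkl","rb"))
t,s=d["top"],d["scene"]
for c in(t,s):
    hsv=cv2.cvtColor(c["image"],cv2.COLOR_RGB2HSV); c["hsv"]=hsv
def crop(c,u0,v0,u1,v1,k,name):
    cv2.imwrite("pics/"+name,cv2.resize(c["image"][v0:v1,u0:u1,::-1],None,fx=k,fy=k,interpolation=cv2.INTER_NEAREST))
crop(t,95,130,255,190,5,"cropA.png"); crop(t,270,130,500,200,3,"cropB.png")
crop(t,165,215,465,315,2.6,"cropC.png")
crop(s,95,160,455,320,2.2,"cropD.png")
# caps: bright low-sat comps near blue
for n,c in d.items():
    H=c["hsv"]; blue=((H[...,0]>105)&(H[...,0]<130)&(H[...,1]>150)&(H[...,2]>50)).astype(np.uint8)
    nn,l,st,ce=cv2.connectedComponentsWithStats(blue)
    print(n,"blue",[(st[i].tolist(),) for i in range(1,nn) if st[i][4]>20])
    cap=((H[...,1]<45)&(H[...,2]>110)).astype(np.uint8)
    nn,l,st,ce=cv2.connectedComponentsWithStats(cap)
    print(n,"cap",[(st[i].tolist(),ce[i].round(1).tolist()) for i in range(1,nn) if 10<st[i][4]<900 and 120<ce[i][1]<330])
P=cloud(t)
for nm,(u,v) in dict(c46=(472,172),c21=(381,148),c14=(227,168),c33=(154,163),red=(115,161),yel=(196,149),bar=(308,163),sock=(248,245),clip=(420,286),mat=(300,220)).items():
    print(nm,P[v,u].round(1))
E
```

```text
scene blue [([243, 0, 109, 42, 3306],), ([383, 188, 20, 27, 348],), ([336, 213, 9, 17, 92],), ([211, 268, 14, 25, 231],), ([109, 272, 35, 39, 709],)]
scene cap [([327, 159, 27, 20, 122], [341.6, 169.5]), ([310, 163, 23, 17, 94], [318.9, 172.9]), ([174, 165, 12, 6, 35], [179.7, 167.3]), ([271, 167, 44, 25, 347], [294.0, 179.8]), ([388, 181, 16, 11, 140], [395.6, 186.0]), ([181, 186, 15, 3, 16], [187.9, 187.1]), ([21, 195, 39, 18, 271], [38.7, 202.6]), ([366, 200, 17, 12, 155], [373.9, 205.2]), ([338, 209, 7, 5, 27], [341.0, 210.9]), ([117, 211, 5, 13, 39], [118.6, 217.8]), ([264, 222, 24, 7, 118], [275.1, 224.8]), ([279, 237, 12, 5, 44], [284.5, 239.2]), ([262, 239, 11, 5, 44], [266.9, 241.2]), ([175, 255, 14, 5, 28], [181.7, 257.9]), ([160, 256, 14, 5, 30], [165.5, 258.0]), ([220, 256, 8, 6, 15], [223.1, 258.8]), ([145, 259, 10, 7, 18], [149.1, 261.3]), ([195, 258, 10, 3, 12], [199.2, 258.8]), ([210, 260, 12, 11, 94], [215.7, 265.0]), ([106, 263, 28, 23, 478], [119.7, 274.3]), ([183, 265, 7, 4, 13], [186.2, 266.8]), ([144, 267, 13, 8, 32], [150.1, 270.6]), ([164, 266, 9, 4, 22], [168
[... 766 characters left out ...]
2.3]), ([184, 241, 6, 7, 18], [186.8, 244.0]), ([206, 245, 5, 7, 17], [208.6, 247.9]), ([197, 269, 7, 4, 12], [200.4, 270.4]), ([548, 286, 4, 6, 11], [549.3, 288.4]), ([433, 294, 3, 7, 11], [433.7, 296.9]), ([539, 297, 5, 4, 14], [540.6, 298.7]), ([387, 298, 20, 15, 63], [395.7, 304.0]), ([218, 310, 6, 8, 16], [220.2, 313.8]), ([546, 323, 10, 8, 36], [550.5, 326.5]), ([206, 324, 6, 5, 17], [208.8, 326.8]), ([539, 324, 5, 7, 17], [540.6, 325.8])]
c46 [ 607.5 -277.4   81.6]
c21 [ 647.1 -124.6   68.8]
c14 [607.7 146.3  48.3]
c33 [610.2 271.7  71.4]
red [612.3 342.   68.3]
yel [637.2 199.2  68.8]
bar [615.4   2.3  83.4]
sock [470.  106.6  19.7]
clip [ 406.4 -205.7   32.2]
mat [519.1  11.9   2.4]
```

View pics/cropA.png

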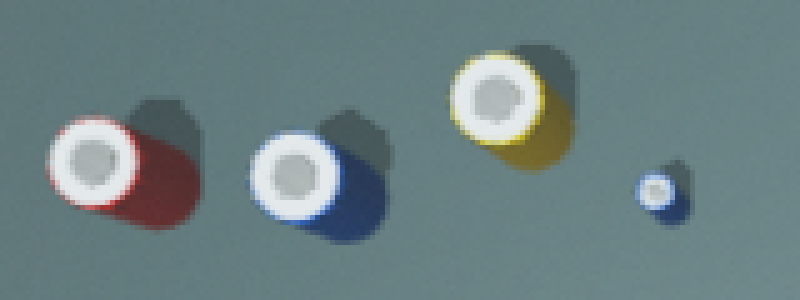

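View pics/cropB.png

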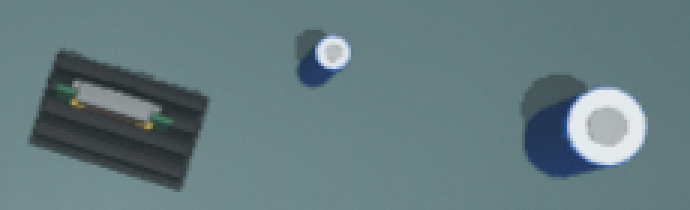

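View pics/cropC.png

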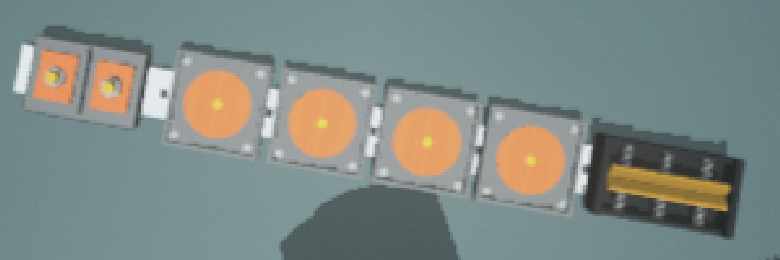

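View pics/cropD.png

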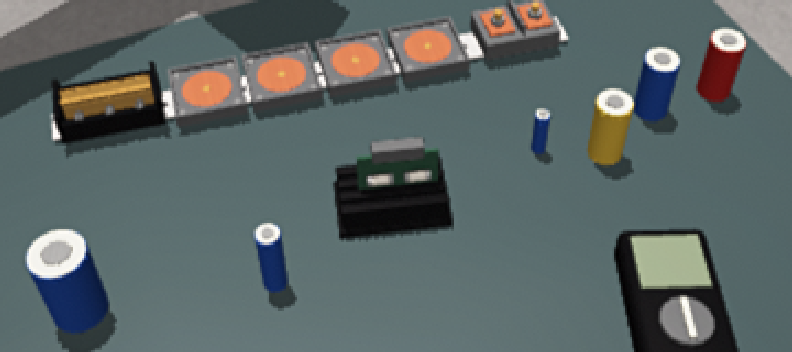

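Crops A/B/D confirm it: the four blue-sleeved cells are the ones meant, the yellow (196,149) and red (113,161) ones are excluded by colour. Crop C shows the orange disc centres and the brass jaw line. Now triangulating.

```bash
cat > meas.py <<'E'
from h import *
def comps(m,amin=8,amax=3000):
    n,l,st,ce=cv2.connectedComponentsWithStats(m.astype(np.uint8))
    o=[]
    for i in range(1,n):
        if amin<=st[i][4]<=amax:
            cs,_=cv2.findContours((l==i).astype(np.uint8),cv2.RETR_EXTERNAL,cv2.CHAIN_APPROX_NONE)
            h=cv2.convexHull(cs[0]); M=cv2.moments(h)
            cc=(M['m10']/M['m00'],M['m01']/M['m00']) if M['m00']>0 else tuple(ce[i])
            o.append((cc,st[i][4],cv2.minAreaRect(h)))
    return o
def near(L,p,r=14):
    L=[x for x in L if np.hypot(x[0][0]-p[0],x[0][1]-p[1])<r]; return max(L,key=lambda x:x[1]) if L else None
def masks(c):
    H=cv2.cvtColor(c["image"],cv2.COLOR_RGB2HSV)
    return dict(cap=(H[...,1]<60)&(H[...,2]>105),orange=(H[...,0]<14)&(H[...,1]>120)&(H[...,2]>110),
      brass=(H[...,0]>=13)&(H[...,0]<28)&(H[...,1]>110)&(H[...,2]>60))
E
python3 - <<'E'
from meas import *
d=pickle.load(open("c0.pkl","rb"));t,s=d["top"],d["scene"]
mt,ms=masks(t),masks(s)
ct,cs=comps(mt["cap"]),comps(ms["cap"])
for n,a,b in [("46",(472,172),(122,273)),("21",(381,147),(216,265)),("14",(226,168),(341,211)),("33",(154,164),(396,186)),("bar",(308,163),(276,226))]:
    A,B=near(ct,a),near(cs,b); X,e=tri(t,A[0],s,B[0]); print(n,np.round(A[0],1),np.round(B[0],1),A[1],B[1],X.round(1),"err",e.round(1))
    if n=="bar": print(A[2],B[2])
ct,cs=comps(mt["orange"],100),comps(ms["orange"],100)
S=[]
for a,b in [((248,255),(290,181)),((289,262),(257,187)),((329,269),(222,194)),((369,276),(190,201))]:
    A,B=near(ct,a),near(cs,b); X,e=tri(t,A[0],s,B[0]); S.append(plane(t,*A[0],17.5));print("sock",np.round(A[0],1),A[1],X.round(1),e.round(1),S[-1].round(1),plane(s,*B[0],17.5).round(1))
S=np.array(S);print("spacing",np.linalg.norm(np.diff(S,axis=0),axis=1))
v=S[3]-S[0];print("row dir",np.degrees(np.arctan2(v[1],v[0])),(v/np.linalg.norm(v)).round(4))
ct,cs=comps(mt["brass"],50),comps(ms["brass"],50)
A,B=near(ct,(420,286)),near(cs,(145,204))
print("brass",A,B)
E
```

```text
Traceback (most recent call last):
TypeError: 'NoneType' object is not subscriptable
```

```bash
sed -i 's/H\[...,1\]<60)&(H\[...,2\]>105/H[...,1]<45)\&(H[...,2]>110/' meas.py
cat > m1.py <<'E'
from meas import *
d=pickle.load(open("c0.pkl","rb"));t,s=d["top"],d["scene"]
mt,ms=masks(t),masks(s)
ct,cs=comps(mt["cap"]),comps(ms["cap"])
for n,a,b in [("46",(472,172),(122,273)),("21",(381,147),(216,265)),("14",(226,168),(341,211)),("33",(154,164),(396,186)),("bar",(308,163),(276,226))]:
    A,B=near(ct,a),near(cs,b); X,e=tri(t,A[0],s,B[0]); print(n,np.round(A[0],1),np.round(B[0],1),A[1],B[1],X.round(1),"err",e.round(1))
    if n=="bar": print(A[2],B[2])
ct,cs=comps(mt["orange"],60),comps(ms["orange"],60)
S=[]
for a,b in [((248,255),(290,181)),((289,262),(257,187)),((329,269),(222,194)),((369,276),(190,201))]:
    A,B=near(ct,a),near(cs,b); X,e=tri(t,A[0],s,B[0]); S.append(plane(t,*A[0],17.5));print("sock",np.round(A[0],1),A[1],X.round(1),e.round(1),S[-1].round(1),plane(s,*B[0],17.5).round(1))
S=np.array(S);print("spacing",np.linalg.norm(np.diff(S,axis=0),axis=1))
v=S[3]-S[0];print("row dir",np.degrees(np.arctan2(v[1],v[0])),(v/np.linalg.norm(v)).round(4))
ct,cs=comps(mt["brass"],50),comps(ms["brass"],50)
A,B=near(ct,(420,286)),near(cs,(145,204))
print("brass",A,B)
E
python3 m1.py
```

```text
46 [472.  171.7] [119.7 274.2] 496 478 [ 608.2 -278.6   79.9] err 1.0
21 [380.7 147.2] [215.7 264.9] 82 94 [ 648.1 -124.2   70.4] err 1.0
14 [225.6 168. ] [341.1 210.9] 24 27 [607.2 148.2  50.5] err 0.5
33 [153.1 164.7] [395.5 186. ] 230 140 [607.  272.8  70.6] err 1.0
bar [308.  163.5] [275.1 224.8] 173 118 [614.5   2.1  82.7] err 0.4
((308.0012512207031, 163.579345703125), (30.062944412231445, 6.223381519317627), 17.525569915771484) ((275.29876708984375, 224.6890106201172), (4.969419002532959, 23.190624237060547), 83.6598129272461)
sock [247.2 254.3] 359 [452.4 106.6  18.3] 2.0 [452.7 107.6  17.5] [451.2 106.1  17.5]Traceback (most recent call last):
  File "m1.py", line 11, in <module>
    A,B=near(ct,a),near(cs,b); X,e=tri(t,A[0],s,B[0]); S.append(plane(t,*A[0],17.5));print("sock",np.round(A[0],1),A[1],X.round(1),e.round(1),S[-1].round(1),plane(s,*B[0],17.5).round(1))
                                         ~^^^
TypeError: 'NoneType' object is not subscriptable
```

```bash
python3 - <<'E'
from h import *
d=pickle.load(open("c0.pkl","rb"))
for n,L in dict(top=[(289,258),(329,265),(369,272),(248,250),(410,284),(430,287),(420,279)],scene=[(257,184),(190,198),(222,190),(145,204)]).items():
    H=cv2.cvtColor(d[n]["image"],cv2.COLOR_RGB2HSV)
    for u,v in L: print(n,u,v,H[v,u])
E
sed -i 's/H\[...,0\]<14)&/H[...,0]<15)\&/;s/orange=(H\[...,0\]<15)&(H\[...,1\]>120)&(H\[...,2\]>110/orange=(H[...,0]<15)\&(H[...,1]>100)\&(H[...,2]>70/' meas.py; sed -i 's/,60)/,40)/g;s/r=14/r=16/' m1.py meas.py; python3 m1.py
```

```text
top 289 258 [ 14 137 230]
top 329 265 [ 14 137 230]
top 369 272 [ 14 142 230]
top 248 250 [ 13 138 231]
top 410 284 [ 20 155 153]
top 430 287 [ 20 161 165]
top 420 279 [90 11 97]
scene 257 184 [ 10 154 228]
scene 190 198 [ 11 154 229]
scene 222 190 [ 10 152 230]
scene 145 204 [ 17 165 122]
46 [472.  171.7] [119.7 274.2] 496 478 [ 608.2 -278.6   79.9] err 1.0
21 [380.7 147.2] [215.7 264.9] 82 94 [ 648.1 -124.2   70.4] err 1.0
14 [225.6 168. ] [341.1 210.9] 24 27 [607.2 148.2  50.5] err 0.5
33 [153.1 164.7] [395.5 186. ] 230 140 [607.  272.8  70.6] err 1.0
bar [308.  163.5] [275.1 224.8] 173 118 [614.5   2.1  82.7] err 0.4
((308.0012512207031, 163.579345703125), (30.062944412231445, 6.223381519317627), 17.525569915771484) ((275.29876708984375, 224.6890106201172), (4.969419002532959, 23.190624237060547), 83.6598129272461)
sock [247.9 254.5] 496 [452.3 106.   18.6] 0.7 [452.4 106.4  17.5] [451.2 106.2  17.5]
sock [288.1 261.6] 478 [441.4  31.4  18.3] 1.3 [441.6  32.   17.5] [440.4  31.   17.5]
sock [328.5 268.9] 483 [430.6 -42.8  18.9] 0.8 [430.7 -42.5  17.5] [429.  -42.8  17.5]
sock [368.4 276.1] 504 [ 419.8 -115.8   18.5] 0.7 [ 419.8 -115.6   17.5] [ 418.6 -115.9   17.5]
spacing [75.19176064 75.27299945 73.89345607]
row dir -98.3584565970342 [-0.1454 -0.9894  0.    ]
brass ((421.59645535105653, 286.38957055214723), np.int32(497), ((421.2998046875, 286.3214111328125), (47.74473571777344, 10.582596778869629), 10.124671936035156)) ((142.78367579908675, 203.2054794520548), np.int32(555), ((142.38113403320312, 203.3660430908203), (14.251646995544434, 43.00065994262695), 79.3803482055664))
```

```bash
cat >> m1.py <<'E'
print("clip z43.5",plane(t,*A[2][0],43.5).round(1),plane(s,*B[2][0],43.5).round(1),plane(t,*A[0],43.5).round(1), tri(t,A[2][0],s,B[2][0]))
def ends(c,r,z):
    b=cv2.boxPoints(r); e=sorted([(np.linalg.norm(b[i]-b[(i+1)%4]),i) for i in range(4)])[:2]
    q=[plane(c,*((b[i]+b[(i+1)%4])/2),z) for _,i in e]; v=q[1]-q[0]; v=v*np.sign(-v[1]); return np.degrees(np.arctan2(v[1],v[0])),np.linalg.norm(v),((q[0]+q[1])/2).round(1)
print("clip ang",ends(t,A[2],43.5),ends(s,B[2],43.5))
a,b=near(comps(mt["cap"]),(308,163)),near(comps(ms["cap"]),(276,226))
print("bar",ends(t,a[2],82),ends(s,b[2],82))
u=S[0]-S[3];u/=np.linalg.norm(u);n=np.array([u[1],-u[0],0])
P=cloud(t);hm=P[...,2];m=np.zeros(hm.shape,bool);m[250:320,375:465]=1;m&=(hm>28)&(hm<60)
Q=P[m]-S[3];Q=np.stack([Q@u,Q@n,P[m][:,2]],1);print("clip block row-frame along",np.percentile(Q[:,0],[1,50,99]).round(1),"across",np.percentile(Q[:,1],[1,50,99]).round(1))
dk=np.zeros(hm.shape,bool);
m=np.zeros(hm.shape,bool);m[250:320,385:465]=1;m&=mt["brass"]
Q=P[m]-S[3];x=Q@n;print("brass across vs z (top depth)");
for k in np.arange(-14,15,2):
    w=(x>=k)&(x<k+2)
    if w.sum(): print(k,w.sum(),P[m][w][:,2].mean().round(1))
print("socket frame u(+row to block)",u,"n",n)
M=R.from_rotvec([-2.58943346,1.77727947,0]).as_matrix();print("tool x",M[:,0],"y",M[:,1],np.degrees(np.arctan2(M[1,0],M[0,0])),"row perp ang",np.degrees(np.arctan2(n[1],n[0])))
E
python3 m1.py | tail -28
```

```text
14 [225.6 168. ] [341.1 210.9] 24 27 [607.2 148.2  50.5] err 0.5
33 [153.1 164.7] [395.5 186. ] 230 140 [607.  272.8  70.6] err 1.0
bar [308.  163.5] [275.1 224.8] 173 118 [614.5   2.1  82.7] err 0.4
((308.0012512207031, 163.579345703125), (30.062944412231445, 6.223381519317627), 17.525569915771484) ((275.29876708984375, 224.6890106201172), (4.969419002532959, 23.190624237060547), 83.6598129272461)
sock [247.9 254.5] 496 [452.3 106.   18.6] 0.7 [452.4 106.4  17.5] [451.2 106.2  17.5]
sock [288.1 261.6] 478 [441.4  31.4  18.3] 1.3 [441.6  32.   17.5] [440.4  31.   17.5]
sock [328.5 268.9] 483 [430.6 -42.8  18.9] 0.8 [430.7 -42.5  17.5] [429.  -42.8  17.5]
sock [368.4 276.1] 504 [ 419.8 -115.8   18.5] 0.7 [ 419.8 -115.6   17.5] [ 418.6 -115.9   17.5]
spacing [75.19176064 75.27299945 73.89345607]
row dir -98.3584565970342 [-0.1454 -0.9894  0.    ]
brass ((421.59645535105653, 286.38957055214723), np.int32(497), ((421.2998046875, 286.3214111328125), (47.74473571777344, 10.582596778869629), 10.124671936035156)) ((142.78367579908675, 203.2054794520548), np.int32(555), ((142.38113403320312, 
[... 420 characters left out ...]
ay([ 417.7, -208.3,   43.5]))
bar (np.float64(-106.14511518915778), np.float64(51.646356675548056), array([614.7,   2.2,  82. ])) (np.float64(-105.51492796858597), np.float64(42.77927971217326), array([613.8,   2.8,  82. ]))
clip block row-frame along [-138.5  -91.4  -42.6] across [-27.2  -1.   26.3]
brass across vs z (top depth)
-10 27 41.6
-8 55 42.4
-6 59 39.9
-4 60 36.6
-2 57 33.0
0 45 35.1
2 48 37.8
4 48 41.4
6 86 34.4
8 10 32.9
socket frame u(+row to block) [0.1453657  0.98937799 0.        ] n [ 0.98937799 -0.1453657   0.        ]
tool x [ 3.59538212e-01 -9.33130221e-01 -5.14920871e-04] y [-9.33130221e-01 -3.59537798e-01 -7.50221535e-04] -68.928158335136 row perp ang -8.358456597034206
```

Call:
move_arm(rows=[{"xyz":[4.2,2.1,0],"turn":[0,0,0.106],"fingers":-1},{"xyz":[8.4,4.2,0],"turn":[0,0,0.212],"fingers":-1},{"xyz":[12.6,6.3,0],"turn":[0,0,0.318],"fingers":-1},{"xyz":[16.8,8.4,0],"turn":[0,0,0.424],"fingers":-1},{"xyz":[21.0,10.5,0],"turn":[0,0,0.53],"fingers":-1}], squeeze=60)

```text
time_s: 0.6
tool_pos: [400.1, -383.7, 231.0]
ee_rot: [-2.967, 1.031, 0.001]
wrist_force: [0.2, -1.7, -0.1]
opening: 85.1
```

Call:
move_arm(rows=[{"xyz":[4.2,2.1,-1],"turn":[0,0,0.106],"fingers":-1},{"xyz":[8.4,4.2,-3],"turn":[0,0,0.212],"fingers":-1},{"xyz":[12.6,6.3,-5],"turn":[0,0,0.318],"fingers":-1},{"xyz":[16.8,8.4,-6],"turn":[0,0,0.424],"fingers":-1},{"xyz":[20.94,10.63,-7],"turn":[0,0,0.527],"fingers":-1}])

```text
time_s: 1.1
tool_pos: [609.4, -277.2, 159.7]
ee_rot: [-3.133, 0.222, 0.002]
wrist_force: [0.7, -1.5, -0.2]
opening: 85.8
```

Call:
move_arm(rows=[{"xyz":[0,0,0],"turn":[0,0,0],"fingers":-1},{"xyz":[0,0,0],"turn":[0,0,0],"fingers":-1}])

```text
time_s: 1.3
tool_pos: [608.5, -277.4, 159.6]
ee_rot: [-3.133, 0.226, 0.004]
wrist_force: [0.6, -0.3, 0.7]
opening: 85.6
```

Call:
move_arm(rows=[{"xyz":[0,-0.1,-4],"turn":[0,0,0],"fingers":-1},{"xyz":[0,-0.1,-8],"turn":[0,0,0],"fingers":-1},{"xyz":[0,-0.1,-11.5],"turn":[0,0,0],"fingers":-1},{"xyz":[0,-0.1,-12.8],"turn":[0,0,0],"fingers":-1},{"xyz":[0,-0.1,-12.8],"turn":[0,0,0],"fingers":-1}])

```text
time_s: 1.8
tool_pos: [606.2, -279.8, 31.8]
ee_rot: [-3.132, 0.232, 0.005]
wrist_force: [0.2, -0.4, 0.6]
opening: 85.5
```

Call:
move_arm(rows=[{"xyz":[0,0,0],"turn":[0,0,0],"fingers":0},{"xyz":[0,0,0],"turn":[0,0,0],"fingers":0.2},{"xyz":[0,0,0],"turn":[0,0,0],"fingers":0.5},{"xyz":[0,0,0],"turn":[0,0,0],"fingers":1},{"xyz":[0,0,0],"turn":[0,0,0],"fingers":1}])

```text
time_s: 2.3
tool_pos: [609.1, -280.2, 35.8]
ee_rot: [3.131, -0.229, 0.005]
wrist_force: [-1.9, -0.4, 6.2]
opening: 44.6
```

Call:
move_arm(rows=[{"xyz":[0,0,0],"turn":[0,0,0],"fingers":1},{"xyz":[0,0,0],"turn":[0,0,0],"fingers":1},{"xyz":[0,0,0],"turn":[0,0,0],"fingers":1}])

```text
time_s: 2.6
tool_pos: [609.1, -280.2, 35.8]
ee_rot: [3.131, -0.229, 0.005]
wrist_force: [-2.1, 0.2, 6.4]
opening: 45.3
```

Call:
move_arm(rows=[{"xyz":[0,0,2],"turn":[0,0,0],"fingers":1},{"xyz":[0,0,5],"turn":[0,0,0],"fingers":1},{"xyz":[-1,2,8.5],"turn":[0,0,0],"fingers":1},{"xyz":[-2,5,11],"turn":[0,0,0],"fingers":1},{"xyz":[-3,9,11.5],"turn":[0,0,0],"fingers":1}])

```text
time_s: 3.1
tool_pos: [579.5, -190.3, 152.4]
ee_rot: [3.131, -0.232, 0.01]
wrist_force: [0.5, 0.1, -3.5]
opening: 45.0
```

Call:
move_arm(rows=[{"xyz":[-2,4,0],"turn":[0,0,0],"fingers":1},{"xyz":[-4,8,0],"turn":[0,0,0],"fingers":1},{"xyz":[-6,12,0],"turn":[0,0,0],"fingers":1},{"xyz":[-8,16,0],"turn":[0,0,0],"fingers":1},{"xyz":[-10,20,0],"turn":[0,0,0],"fingers":1}])

```text
time_s: 3.6
tool_pos: [477.1, 11.9, 148.8]
ee_rot: [-3.133, 0.23, -0.001]
wrist_force: [1.2, -0.2, -3.3]
opening: 45.0
```

Call:
move_arm(rows=[{"xyz":[-1,4,0],"turn":[0,0,0],"fingers":1},{"xyz":[-2,7.5,0],"turn":[0,0,0],"fingers":1},{"xyz":[-2.6,9.5,0],"turn":[0,0,0],"fingers":1},{"xyz":[-2.6,9.5,0],"turn":[0,0,0],"fingers":1},{"xyz":[-2.6,9.5,0],"turn":[0,0,0],"fingers":1}])

```text
time_s: 4.1
tool_pos: [452.1, 105.7, 148.7]
ee_rot: [3.133, -0.227, 0.001]
wrist_force: [-0.3, 0.8, -2.6]
opening: 44.6
```

```bash
cat > look.py <<'E'
import sys
from rig import env,vision
import cv2,pickle
d={n:vision.camera(n) for n in ("scene","top")}
pickle.dump(d,open("c.pkl","wb"))
n=sys.argv[1]
cv2.imwrite(f"pics/{n}s.png",cv2.resize(d["scene"]["image"][130:330,90:450,::-1],None,fx=2.2,fy=2.2)); cv2.imwrite(f"pics/{n}t.png",d["top"]["image"][:,:,::-1])
E
python3 look.py p1
```

```text
(no output)
```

View pics/p1s.png

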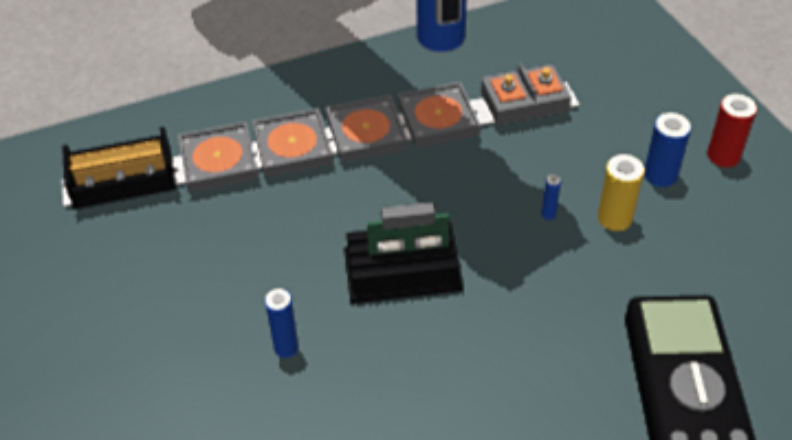

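Run:
```python
from h import *
d=pickle.load(open("c.pkl","rb"));s=d["scene"]
H=cv2.cvtColor(s["image"],cv2.COLOR_RGB2HSV);m=(H[...,0]>105)&(H[...,0]<130)&(H[...,1]>130)&(H[...,2]>40)
m[:125]=0;m[165:]=0
v,u=np.nonzero(m);w=(u>270)&(u<320);u,v=u[w],v[w]
for r in range(140,155): 
    k=u[v==r]
    if len(k):print(r,k.min(),k.max(),(k.min()+k.max())/2)
a=np.linspace(0,2*np.pi,60)
for z in (110,113,116):
    q=np.array([proj(s,[452.1+23*np.cos(t),106.3+23*np.sin(t),z]) for t in a]);print(z,q.min(0).round(1),q.max(0).round(1))
```

```text
140 280 301 290.5
141 280 301 290.5
142 280 300 290.0
143 280 300 290.0
144 280 300 290.0
145 280 300 290.0
146 280 300 290.0
147 280 300 290.0
148 280 300 290.0
149 281 299 290.0
150 282 298 290.0
151 283 297 290.0
152 285 295 290.0
110 [278.7 141.1] [300.8 154.9]
113 [278.7 140. ] [300.8 153.8]
116 [278.7 138.8] [300.9 152.6]
```

Call:
move_arm(rows=[{"xyz":[0,0,-4],"turn":[0,0,0],"fingers":1},{"xyz":[0,0,-7.5],"turn":[0,0,0],"fingers":1},{"xyz":[0,0,-9],"turn":[0,0,0],"fingers":1},{"xyz":[0,0,-9.3],"turn":[0,0,0],"fingers":1},{"xyz":[0,0,-9.3],"turn":[0,0,0],"fingers":1}])

```text
time_s: 4.7
tool_pos: [452.4, 104.7, 55.4]
ee_rot: [3.133, -0.231, -0.0]
wrist_force: [0.2, -0.6, -2.7]
opening: 45.0
```

Call:
move_arm(rows=[{"xyz":[0,0,-0.15],"turn":[0,0,0],"fingers":1},{"xyz":[0,0,-0.15],"turn":[0,0,0],"fingers":1}])

```text
time_s: 4.9
tool_pos: [453.0, 105.4, 54.7]
ee_rot: [-3.133, 0.23, -0.003]
wrist_force: [-0.0, -0.2, -4.4]
opening: 45.1
```

Call:
move_arm(rows=[{"xyz":[0,0,-0.15],"turn":[0,0,0],"fingers":1},{"xyz":[0,0,-0.15],"turn":[0,0,0],"fingers":1}])

```text
time_s: 5.1
tool_pos: [453.0, 105.6, 53.3]
ee_rot: [-3.133, 0.229, -0.003]
wrist_force: [0.5, -0.2, 2.9]
opening: 44.8
```

Call:
move_arm(rows=[{"xyz":[0,0,-0.1],"turn":[0,0,0],"fingers":1},{"xyz":[0,0,-0.1],"turn":[0,0,0],"fingers":1}])

```text
time_s: 5.3
tool_pos: [453.0, 105.7, 53.3]
ee_rot: [-3.133, 0.229, -0.004]
wrist_force: [-3.5, -1.1, 11.5]
opening: 44.6
```

Call:
move_arm(rows=[{"xyz":[0,0,0.15],"turn":[0,0,0],"fingers":0},{"xyz":[0,0,0.15],"turn":[0,0,0],"fingers":-0.5},{"xyz":[0,0,0.15],"turn":[0,0,0],"fingers":-1},{"xyz":[0,0,0.15],"turn":[0,0,0],"fingers":-1},{"xyz":[0,0,0.15],"turn":[0,0,0],"fingers":-1}])

```text
time_s: 5.8
tool_pos: [452.2, 105.4, 52.7]
ee_rot: [-3.133, 0.229, 0.0]
wrist_force: [-0.6, 0.5, -0.3]
opening: 85.4
```

Call:
move_arm(rows=[{"xyz":[0,0,3],"turn":[0,0,0],"fingers":-1},{"xyz":[0,0,6],"turn":[0,0,0],"fingers":-1},{"xyz":[0,0,10],"turn":[0,0,0],"fingers":-1},{"xyz":[1,-3,10.5],"turn":[0,0,0],"fingers":-1},{"xyz":[4,-7,10.5],"turn":[0,0,0],"fingers":-1}])

```text
time_s: 6.3
tool_pos: [492.4, 36.0, 160.3]
ee_rot: [-3.133, 0.223, -0.006]
wrist_force: [2.1, 0.5, -0.5]
opening: 85.4
```

Call:
move_arm(rows=[{"xyz":[3.2,-3.2,0],"turn":[0,0,0],"fingers":-1},{"xyz":[6.4,-6.4,0],"turn":[0,0,0],"fingers":-1},{"xyz":[9.6,-9.6,0],"turn":[0,0,0],"fingers":-1},{"xyz":[12.8,-12.8,0],"turn":[0,0,0],"fingers":-1},{"xyz":[15.6,-16.0,0],"turn":[0,0,0],"fingers":-1}])

```text
time_s: 6.8
tool_pos: [649.5, -126.1, 157.3]
ee_rot: [-3.133, 0.229, 0.0]
wrist_force: [0.3, -0.0, 0.8]
opening: 85.4
```

Call:
move_arm(rows=[{"xyz":[0,0,-2],"turn":[0,0,0],"fingers":-1},{"xyz":[0,0,-4],"turn":[0,0,0],"fingers":-1},{"xyz":[0,0,-5],"turn":[0,0,0],"fingers":-1},{"xyz":[0,0,-5],"turn":[0,0,0],"fingers":-1}])

```text
time_s: 7.2
tool_pos: [647.0, -124.3, 105.8]
ee_rot: [-3.133, 0.229, 0.006]
wrist_force: [0.0, 0.4, 0.4]
opening: 85.3
```

Call:
move_arm(rows=[{"xyz":[0.1,0,-4],"turn":[0,0,0],"fingers":-1},{"xyz":[0.1,0,-7],"turn":[0,0,0],"fingers":-1},{"xyz":[0.1,0,-8],"turn":[0,0,0],"fingers":-1},{"xyz":[0.1,0,-8],"turn":[0,0,0],"fingers":-1},{"xyz":[0.1,0,-8],"turn":[0,0,0],"fingers":0.2}], squeeze=40)

```text
time_s: 7.7
tool_pos: [650.2, -124.6, 29.8]
ee_rot: [3.133, -0.229, 0.004]
wrist_force: [-0.4, 0.3, 0.2]
opening: 73.5
```

Call:
move_arm(rows=[{"xyz":[0,0,0],"turn":[0,0,0],"fingers":0.4},{"xyz":[0,0,0],"turn":[0,0,0],"fingers":0.5},{"xyz":[0,0,0],"turn":[0,0,0],"fingers":0.7},{"xyz":[0,0,0],"turn":[0,0,0],"fingers":1},{"xyz":[0,0,0],"turn":[0,0,0],"fingers":1}])

```text
time_s: 8.2
tool_pos: [649.6, -124.6, 28.6]
ee_rot: [3.133, -0.229, 0.002]
wrist_force: [-1.2, 0.7, 4.5]
opening: 20.2
```

Call:
move_arm(rows=[{"xyz":[0,0,0],"turn":[0,0,0],"fingers":1},{"xyz":[0,0,0],"turn":[0,0,0],"fingers":1}])

```text
time_s: 8.4
tool_pos: [649.6, -124.6, 28.6]
ee_rot: [3.133, -0.229, 0.002]
wrist_force: [0.0, 0.6, 6.6]
opening: 19.9
```

Call:
move_arm(rows=[{"xyz":[0,0,2],"turn":[0,0,0],"fingers":1},{"xyz":[0,0,5],"turn":[0,0,0],"fingers":1},{"xyz":[-2,1,8],"turn":[0,0,0],"fingers":1},{"xyz":[-6,2.2,9],"turn":[0,0,0],"fingers":1},{"xyz":[-10,3.8,9],"turn":[0,0,0],"fingers":1}])

```text
time_s: 8.9
tool_pos: [549.4, -86.7, 119.2]
ee_rot: [3.133, -0.23, 0.005]
wrist_force: [-0.5, 0.2, -0.6]
opening: 20.1
```

Call:
move_arm(rows=[{"xyz":[-4,1.5,0],"turn":[0,0,0],"fingers":1},{"xyz":[-8,3,0],"turn":[0,0,0],"fingers":1},{"xyz":[-11,4,-1],"turn":[0,0,0],"fingers":1},{"xyz":[-11.9,4.4,-3],"turn":[0,0,0],"fingers":1},{"xyz":[-11.9,4.4,-4],"turn":[0,0,0],"fingers":1}])

```text
time_s: 9.4
tool_pos: [427.9, -42.0, 76.5]
ee_rot: [-3.133, 0.228, 0.003]
wrist_force: [1.3, 0.2, -0.9]
opening: 20.2
```

Call:
move_arm(rows=[{"xyz":[0,0,-1.5],"turn":[0,0,0],"fingers":1},{"xyz":[0,0,-2.5],"turn":[0,0,0],"fingers":1},{"xyz":[0,0,-2.8],"turn":[0,0,0],"fingers":1},{"xyz":[0,0,-2.8],"turn":[0,0,0],"fingers":1}])

```text
time_s: 9.8
tool_pos: [430.3, -42.7, 49.3]
ee_rot: [-3.133, 0.229, 0.002]
wrist_force: [-0.9, -1.1, -1.9]
opening: 20.1
```

Call:
move_arm(rows=[{"xyz":[0,0,-0.2],"turn":[0,0,0],"fingers":1},{"xyz":[0,0,-0.25],"turn":[0,0,0],"fingers":1},{"xyz":[0,0,-0.25],"turn":[0,0,0],"fingers":1}])

```text
time_s: 10.1
tool_pos: [430.4, -42.6, 47.6]
ee_rot: [3.133, -0.229, 0.001]
wrist_force: [0.5, -0.9, -0.7]
opening: 19.9
```

Call:
move_arm(rows=[{"xyz":[0,0,-0.1],"turn":[0,0,0],"fingers":1},{"xyz":[0,0,-0.1],"turn":[0,0,0],"fingers":1}])

```text
time_s: 10.3
tool_pos: [430.2, -42.5, 46.4]
ee_rot: [-3.133, 0.229, -0.0]
wrist_force: [0.2, 1.0, -0.2]
opening: 20.4
```

Call:
move_arm(rows=[{"xyz":[0,0,-0.1],"turn":[0,0,0],"fingers":1},{"xyz":[0,0,-0.1],"turn":[0,0,0],"fingers":1}])

```text
time_s: 10.5
tool_pos: [430.3, -42.6, 46.0]
ee_rot: [3.133, -0.229, 0.001]
wrist_force: [-1.3, 0.0, 6.1]
opening: 20.0
```

Call:
move_arm(rows=[{"xyz":[0,0,0.05],"turn":[0,0,0],"fingers":0.5},{"xyz":[0,0,0.05],"turn":[0,0,0],"fingers":0},{"xyz":[0,0,0.05],"turn":[0,0,0],"fingers":-0.5},{"xyz":[0,0,0.05],"turn":[0,0,0],"fingers":-1},{"xyz":[0,0,0.05],"turn":[0,0,0],"fingers":-1}])

```text
time_s: 11.0
tool_pos: [430.1, -42.6, 45.7]
ee_rot: [3.133, -0.229, -0.0]
wrist_force: [-0.4, 0.2, 0.4]
opening: 77.9
```

Call:
move_arm(rows=[{"xyz":[0,0,3],"turn":[0,0,0],"fingers":-1},{"xyz":[0,0,6],"turn":[0,0,0],"fingers":-1},{"xyz":[0,0,10],"turn":[0,0,0],"fingers":-1},{"xyz":[3,2,11],"turn":[0,0,0],"fingers":-1},{"xyz":[6,5,11],"turn":[0,0,0],"fingers":-1}])

```text
time_s: 11.5
tool_pos: [492.2, 7.1, 158.8]
ee_rot: [-3.133, 0.234, -0.009]
wrist_force: [0.5, -0.2, 0.1]
opening: 85.6
```

```bash
python3 look.py p2
```

View pics/p2s.png

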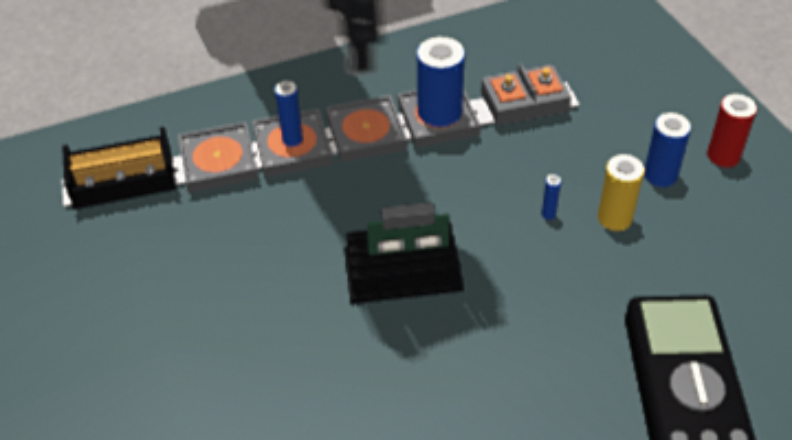

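The 46 cell at crop (440,85) and the 21 cell at (288,112) both stand upright in sockets 4 and 2 from the clip. Next the 14.

Call:
move_arm(rows=[{"xyz":[3,3.5,0],"turn":[0,0,0],"fingers":-1},{"xyz":[6,7,0],"turn":[0,0,0],"fingers":-1},{"xyz":[9,10.5,0],"turn":[0,0,0],"fingers":-1},{"xyz":[11.7,14.1,-2],"turn":[0,0,0],"fingers":-1},{"xyz":[11.7,14.1,-5],"turn":[0,0,0],"fingers":-1}])

```text
time_s: 12.1
tool_pos: [610.8, 152.5, 105.7]
ee_rot: [-3.131, 0.223, -0.006]
wrist_force: [-0.1, 0.0, 0.1]
opening: 85.4
```

Call:
move_arm(rows=[{"xyz":[0,0,-2],"turn":[0,0,0],"fingers":-1},{"xyz":[0,0,-5],"turn":[0,0,0],"fingers":-1},{"xyz":[0,0,-7.5],"turn":[0,0,0],"fingers":-1},{"xyz":[0,0,-8.5],"turn":[0,0,0],"fingers":-1},{"xyz":[0,0,-8.5],"turn":[0,0,0],"fingers":-1}])

```text
time_s: 12.6
tool_pos: [605.8, 147.9, 19.1]
ee_rot: [3.132, -0.229, -0.005]
wrist_force: [-1.0, 0.3, 0.6]
opening: 85.6
```

Call:
move_arm(rows=[{"xyz":[0.1,0,-0.8],"turn":[0,0,0],"fingers":-1},{"xyz":[0.1,0,-1.2],"turn":[0,0,0],"fingers":0},{"xyz":[0.1,0,-1.2],"turn":[0,0,0],"fingers":0.4},{"xyz":[0.1,0,-1.2],"turn":[0,0,0],"fingers":0.5},{"xyz":[0.1,0,-1.2],"turn":[0,0,0],"fingers":0.6}], squeeze=30)

```text
time_s: 13.1
tool_pos: [608.5, 148.5, 9.4]
ee_rot: [-3.133, 0.229, -0.001]
wrist_force: [-0.7, -0.7, -0.2]
opening: 28.3
```

Call:
move_arm(rows=[{"xyz":[0,0,0],"turn":[0,0,0],"fingers":0.7},{"xyz":[0,0,0],"turn":[0,0,0],"fingers":0.8},{"xyz":[0,0,0],"turn":[0,0,0],"fingers":1},{"xyz":[0,0,0],"turn":[0,0,0],"fingers":1},{"xyz":[0,0,0],"turn":[0,0,0],"fingers":1}])

```text
time_s: 13.6
tool_pos: [608.4, 148.5, 9.3]
ee_rot: [-3.133, 0.229, -0.001]
wrist_force: [-0.7, 0.2, 5.1]
opening: 13.2
```

Call:
move_arm(rows=[{"xyz":[0,0,2],"turn":[0,0,0],"fingers":1},{"xyz":[0,0,6],"turn":[0,0,0],"fingers":1},{"xyz":[-1,-1,10],"turn":[0,0,0],"fingers":1},{"xyz":[-3,-4,12],"turn":[0,0,0],"fingers":1},{"xyz":[-5.5,-7.8,12],"turn":[0,0,0],"fingers":1}])

```text
time_s: 14.1
tool_pos: [555.1, 70.8, 132.0]
ee_rot: [-3.132, 0.226, -0.009]
wrist_force: [0.6, -0.8, 0.6]
opening: 13.1
```

Call:
move_arm(rows=[{"xyz":[-2.7,-3.7,0],"turn":[0,0,0],"fingers":1},{"xyz":[-5.4,-7.4,0],"turn":[0,0,0],"fingers":1},{"xyz":[-8.1,-11.2,0],"turn":[0,0,0],"fingers":1},{"xyz":[-10.8,-15,0],"turn":[0,0,0],"fingers":1},{"xyz":[-13.36,-18.62,0],"turn":[0,0,0],"fingers":1}])

```text
time_s: 14.6
tool_pos: [417.9, -116.9, 128.5]
ee_rot: [3.133, -0.229, -0.001]
wrist_force: [-0.2, -0.4, -1.0]
opening: 13.1
```

Call:
move_arm(rows=[{"xyz":[0,0,-2],"turn":[0,0,0],"fingers":1},{"xyz":[0,0,-6],"turn":[0,0,0],"fingers":1},{"xyz":[0,0,-9],"turn":[0,0,0],"fingers":1},{"xyz":[0,0,-9.8],"turn":[0,0,0],"fingers":1},{"xyz":[0,0,-9.8],"turn":[0,0,0],"fingers":1}])

```text
time_s: 15.1
tool_pos: [418.5, -115.4, 29.8]
ee_rot: [-3.133, 0.229, 0.005]
wrist_force: [0.4, 0.0, 0.8]
opening: 13.0
```

Call:
move_arm(rows=[{"xyz":[0,0,-0.2],"turn":[0,0,0],"fingers":1},{"xyz":[0,0,-0.2],"turn":[0,0,0],"fingers":1}])

```text
time_s: 15.3
tool_pos: [420.7, -116.0, 30.1]
ee_rot: [3.133, -0.229, 0.003]
wrist_force: [0.3, 0.3, -0.1]
opening: 13.3
```

Call:
move_arm(rows=[{"xyz":[0,0,-0.1],"turn":[0,0,0],"fingers":1},{"xyz":[0,0,-0.1],"turn":[0,0,0],"fingers":1}])

```text
time_s: 15.5
tool_pos: [420.1, -115.8, 28.5]
ee_rot: [3.133, -0.229, 0.002]
wrist_force: [0.5, -0.4, -0.2]
opening: 13.2
```

Call:
move_arm(rows=[{"xyz":[0,0,-0.1],"turn":[0,0,0],"fingers":1},{"xyz":[0,0,-0.1],"turn":[0,0,0],"fingers":1}])

```text
time_s: 15.7
tool_pos: [419.6, -115.8, 26.9]
ee_rot: [3.133, -0.229, 0.0]
wrist_force: [0.1, 0.0, -0.0]
opening: 13.4
```

Call:
move_arm(rows=[{"xyz":[0,0,-0.1],"turn":[0,0,0],"fingers":1},{"xyz":[0,0,-0.1],"turn":[0,0,0],"fingers":1}])

```text
time_s: 15.9
tool_pos: [419.7, -115.8, 26.7]
ee_rot: [3.133, -0.229, 0.001]
wrist_force: [-3.8, 0.4, 8.3]
opening: 13.3
```

Call:
move_arm(rows=[{"xyz":[0,0,0.08],"turn":[0,0,0],"fingers":0.6},{"xyz":[0,0,0.08],"turn":[0,0,0],"fingers":0.2},{"xyz":[0,0,0.08],"turn":[0,0,0],"fingers":-0.3},{"xyz":[0,0,0.08],"turn":[0,0,0],"fingers":-1},{"xyz":[0,0,0.08],"turn":[0,0,0],"fingers":-1}])

```text
time_s: 16.4
tool_pos: [419.5, -115.8, 26.5]
ee_rot: [-3.133, 0.229, 0.0]
wrist_force: [-0.0, -0.5, 0.7]
opening: 74.0
```

Call:
move_arm(rows=[{"xyz":[0,0,3],"turn":[0,0,0],"fingers":-1},{"xyz":[0,0,7],"turn":[0,0,0],"fingers":-1},{"xyz":[0,0,11],"turn":[0,0,0],"fingers":-1},{"xyz":[2,3,13],"turn":[0,0,0],"fingers":-1},{"xyz":[4,7,13],"turn":[0,0,0],"fingers":-1}])

```text
time_s: 16.9
tool_pos: [462.0, -46.3, 160.4]
ee_rot: [3.132, -0.235, 0.011]
wrist_force: [1.0, -0.9, -0.4]
opening: 85.4
```

Call:
move_arm(rows=[{"xyz":[2,4.2,0],"turn":[0,0,0],"fingers":-1},{"xyz":[4,8.4,0],"turn":[0,0,0],"fingers":-1},{"xyz":[6,12.6,0],"turn":[0,0,0],"fingers":-1},{"xyz":[8,16.8,0],"turn":[0,0,0],"fingers":-1},{"xyz":[10,21,0],"turn":[0,0,0],"fingers":-1}])

```text
time_s: 17.4
tool_pos: [560.1, 166.2, 156.4]
ee_rot: [3.133, -0.229, 0.0]
wrist_force: [-0.3, 0.6, 0.4]
opening: 85.2
```

Call:
move_arm(rows=[{"xyz":[2,4.3,0],"turn":[0,0,0],"fingers":-1},{"xyz":[4,8.6,0],"turn":[0,0,0],"fingers":-1},{"xyz":[4.8,10.8,-2],"turn":[0,0,0],"fingers":-1},{"xyz":[4.8,10.8,-4],"turn":[0,0,0],"fingers":-1},{"xyz":[4.8,10.8,-4],"turn":[0,0,0],"fingers":-1}])

```text
time_s: 17.9
tool_pos: [605.9, 272.4, 112.6]
ee_rot: [3.13, -0.227, -0.009]
wrist_force: [-0.3, -0.4, -1.1]
opening: 85.3
```

Call:
move_arm(rows=[{"xyz":[0,0,-3],"turn":[0,0,0],"fingers":-1},{"xyz":[0,0,-6.5],"turn":[0,0,0],"fingers":-1},{"xyz":[0,0,-8.8],"turn":[0,0,0],"fingers":-1},{"xyz":[0,0,-8.8],"turn":[0,0,0],"fingers":-1},{"xyz":[0,0,-8.8],"turn":[0,0,0],"fingers":0}], squeeze=45)

```text
time_s: 18.4
tool_pos: [607.8, 271.8, 29.8]
ee_rot: [-3.133, 0.23, -0.0]
wrist_force: [0.1, -0.5, 0.8]
opening: 73.0
```

Call:
move_arm(rows=[{"xyz":[0,0,0],"turn":[0,0,0],"fingers":0.3},{"xyz":[0,0,0],"turn":[0,0,0],"fingers":0.4},{"xyz":[0,0,0],"turn":[0,0,0],"fingers":0.6},{"xyz":[0,0,0],"turn":[0,0,0],"fingers":1},{"xyz":[0,0,0],"turn":[0,0,0],"fingers":1}])

```text
time_s: 18.9
tool_pos: [608.3, 272.6, 30.4]
ee_rot: [-3.132, 0.229, -0.003]
wrist_force: [-1.5, -0.5, 6.3]
opening: 32.1
```

Call:
move_arm(rows=[{"xyz":[0,0,0],"turn":[0,0,0],"fingers":1},{"xyz":[0,0,0],"turn":[0,0,0],"fingers":1}])

```text
time_s: 19.1
tool_pos: [608.3, 272.6, 30.4]
ee_rot: [-3.132, 0.229, -0.003]
wrist_force: [-1.6, -0.7, 7.3]
opening: 32.0
```

Call:
move_arm(rows=[{"xyz":[0,0,2],"turn":[0,0,0],"fingers":1},{"xyz":[0,0,5],"turn":[0,0,0],"fingers":1},{"xyz":[0,0,9],"turn":[0,0,0],"fingers":1},{"xyz":[-1.5,-2,11.5],"turn":[0,0,0],"fingers":1},{"xyz":[-4,-5.5,11.5],"turn":[0,0,0],"fingers":1}])

```text
time_s: 19.6
tool_pos: [570.2, 219.0, 147.8]
ee_rot: [-3.13, 0.226, -0.011]
wrist_force: [1.6, 0.6, -1.8]
opening: 31.8
```

Call:
move_arm(rows=[{"xyz":[-2.5,-3.7,0],"turn":[0,0,0],"fingers":1},{"xyz":[-5,-7.4,0],"turn":[0,0,0],"fingers":1},{"xyz":[-7.5,-11.1,0],"turn":[0,0,0],"fingers":1},{"xyz":[-10,-14.8,0],"turn":[0,0,0],"fingers":1},{"xyz":[-12.63,-18.56,0],"turn":[0,0,0],"fingers":1}])

```text
time_s: 20.1
tool_pos: [440.1, 30.5, 143.7]
ee_rot: [3.133, -0.228, 0.001]
wrist_force: [0.3, 0.8, -1.4]
opening: 32.0
```

Call:
move_arm(rows=[{"xyz":[0,0,-1],"turn":[0,0,0],"fingers":1},{"xyz":[0,0,-4],"turn":[0,0,0],"fingers":1},{"xyz":[0,0,-7.5],"turn":[0,0,0],"fingers":1},{"xyz":[0,0,-9.2],"turn":[0,0,0],"fingers":1},{"xyz":[0,0,-9.2],"turn":[0,0,0],"fingers":1}])

```text
time_s: 20.6
tool_pos: [439.7, 31.8, 49.7]
ee_rot: [3.133, -0.229, -0.006]
wrist_force: [0.1, -0.2, -1.6]
opening: 32.1
```

Call:
move_arm(rows=[{"xyz":[0,0,-0.1],"turn":[0,0,0],"fingers":1},{"xyz":[0,0,-0.1],"turn":[0,0,0],"fingers":1}])

```text
time_s: 20.8
tool_pos: [442.2, 31.9, 51.6]
ee_rot: [-3.133, 0.229, -0.002]
wrist_force: [0.1, -0.0, -2.3]
opening: 31.7
```

Call:
move_arm(rows=[{"xyz":[0,0,-0.2],"turn":[0,0,0],"fingers":1},{"xyz":[0,0,-0.2],"turn":[0,0,0],"fingers":1}])

```text
time_s: 21.0
tool_pos: [441.7, 31.7, 49.0]
ee_rot: [-3.133, 0.229, -0.001]
wrist_force: [-0.4, 0.2, -1.2]
opening: 32.0
```

Call:
move_arm(rows=[{"xyz":[0,0,-0.12],"turn":[0,0,0],"fingers":1},{"xyz":[0,0,-0.12],"turn":[0,0,0],"fingers":1}])

```text
time_s: 21.2
tool_pos: [441.4, 31.7, 47.5]
ee_rot: [-3.133, 0.229, -0.001]
wrist_force: [-0.2, 1.0, -1.8]
opening: 32.2
```

Call:
move_arm(rows=[{"xyz":[0,0,-0.08],"turn":[0,0,0],"fingers":1},{"xyz":[0,0,-0.08],"turn":[0,0,0],"fingers":1}])

```text
time_s: 21.4
tool_pos: [441.5, 31.6, 47.5]
ee_rot: [-3.133, 0.229, -0.001]
wrist_force: [-2.5, -0.3, 6.4]
opening: 31.9
```

Call:
move_arm(rows=[{"xyz":[0,0,0.06],"turn":[0,0,0],"fingers":0.3},{"xyz":[0,0,0.06],"turn":[0,0,0],"fingers":-0.2},{"xyz":[0,0,0.06],"turn":[0,0,0],"fingers":-0.6},{"xyz":[0,0,0.06],"turn":[0,0,0],"fingers":-1},{"xyz":[0,0,0.06],"turn":[0,0,0],"fingers":-1}])

```text
time_s: 21.9
tool_pos: [441.3, 31.6, 47.1]
ee_rot: [-3.133, 0.229, 0.0]
wrist_force: [-0.3, -0.2, -0.1]
opening: 85.3
```

Call:
move_arm(rows=[{"xyz":[0,0,3],"turn":[0,0,0],"fingers":-1},{"xyz":[0,0,7],"turn":[0,0,0],"fingers":-1},{"xyz":[0,0,11],"turn":[0,0,0],"fingers":-1},{"xyz":[-3,3,13],"turn":[0,0,0],"fingers":-1},{"xyz":[-7,6,13],"turn":[0,0,0],"fingers":-1}])

```text
time_s: 22.4
tool_pos: [373.4, 92.4, 180.3]
ee_rot: [-3.131, 0.234, -0.009]
wrist_force: [0.1, 1.4, -1.1]
opening: 85.0
```

```bash
python3 look.py p3
python3 - <<'E'
from meas import *
d=pickle.load(open("c.pkl","rb"));t,s=d["top"],d["scene"]
mt,ms=masks(t),masks(s)
ct,cs=comps(mt["cap"]),comps(ms["cap"])
for n,X in dict(c14=(419.6,-115.7,67.5),c21=(430.5,-42.7,87.5),c33=(441.3,31.6,87.5),c46=(452.1,106.3,97.5),bar=(614.5,2.1,82.7)).items():
    A=near(ct,proj(t,X),12);B=near(cs,proj(s,X),12)
    print(n,A and plane(t,*A[0],X[2]).round(1),B and plane(s,*B[0],X[2]).round(1), A and B and [q.round(1) for q in tri(t,A[0],s,B[0])])
E
```

```text
c14 [ 420.4 -115.5   67.5] [ 419.7 -116.8   67.5] [array([ 420.2, -116.2,   67.6]), np.float64(1.4)]
c21 [431.6 -42.4  87.5] [430.6 -43.1  87.5] [array([431.5, -42.8,  88.1]), np.float64(0.9)]
c33 [442.3  32.   87.5] [443.7  30.7  87.5] [array([442. ,  31.7,  85.9]), np.float64(0.7)]
c46 None [453.1 106.6  97.5] None
bar [614.6   2.1  82.7] [6.146e+02 2.000e-01 8.270e+01] [array([614.4,   1.3,  82. ]), np.float64(1.8)]
```

View pics/p3s.png

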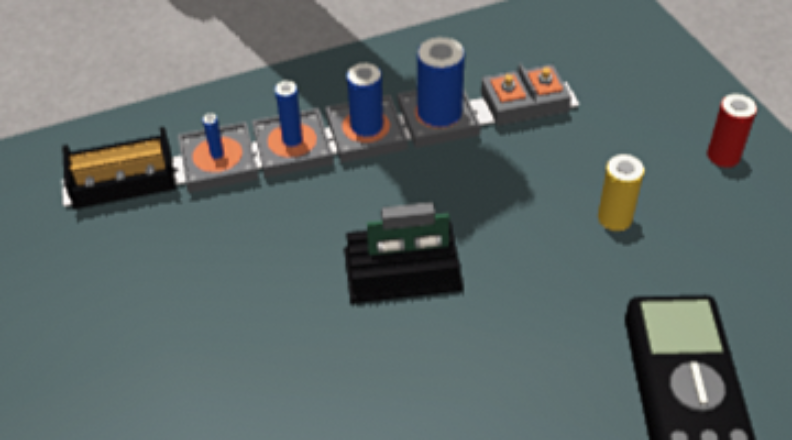

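View pics/p3t.png

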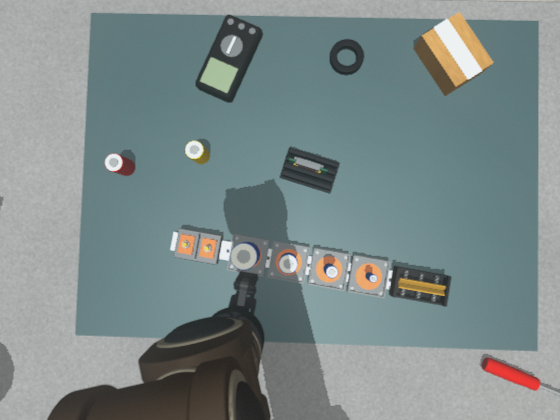

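All four cells stand upright and centred (within about 2 mm): top view (370,277), (331,269), (289,262), (245,254). Now the card; checking its angle against the rack first.

Run:
```python
from meas import *
t=pickle.load(open("c0.pkl","rb"))["top"]
g=t["image"].max(-1);m=np.zeros(g.shape,np.uint8);m[140:200,272:345]=(g[140:200,272:345]<70)
m=cv2.morphologyEx(m,cv2.MORPH_OPEN,np.ones((3,3)));
cs,_=cv2.findContours(m,cv2.RETR_EXTERNAL,cv2.CHAIN_APPROX_NONE);c=max(cs,key=cv2.contourArea);r=cv2.minAreaRect(c);print(r)
b=[plane(t,*p,32)[:2] for p in cv2.boxPoints(r)]
for i in range(4):
    v=b[(i+1)%4]-b[i];print(np.linalg.norm(v).round(1),np.degrees(np.arctan2(v[1],v[0])).round(1))
print(np.mean(b,0))
H=cv2.cvtColor(t["image"],cv2.COLOR_RGB2HSV);gr=(H[...,0]>60)&(H[...,0]<85)&(H[...,1]>110);gr[:140]=0;gr[200:]=0;gr[:,:270]=0;gr[:,350:]=0
P=cloud(t)
v,u=np.nonzero(gr);print(len(u),u.min(),u.max())
p=P[gr];A=np.polyfit(p[:,1],p[:,0],1);print("green ang",np.degrees(np.arctan2(-1,-A[0])))
```

```text
((309.3861389160156, 169.46441650390625), (52.317440032958984, 31.19956398010254), 17.35402488708496)
57.3 -15.6
95.5 -106.0
57.1 164.1
95.2 74.1
[611.12692807  -2.09757937]
15 290 326
green ang -105.74609408393842
```

Call:
move_arm(rows=[{"xyz":[4.2,-1.6,0],"turn":[0,0,-0.025],"fingers":-1},{"xyz":[8.4,-3.2,0],"turn":[0,0,-0.05],"fingers":-1},{"xyz":[12.6,-4.8,0],"turn":[0,0,-0.08],"fingers":-1},{"xyz":[16.8,-6.4,0],"turn":[0,0,-0.11],"fingers":-1},{"xyz":[21,-8,0],"turn":[0,0,-0.131],"fingers":-1}])

```text
time_s: 23.0
tool_pos: [583.0, 10.5, 176.7]
ee_rot: [3.111, -0.436, -0.0]
wrist_force: [-0.4, -0.4, -0.4]
opening: 85.5
```

Call:
move_arm(rows=[{"xyz":[3.3,-0.96,0],"turn":[0,0,0],"fingers":-1},{"xyz":[3.3,-0.96,-3],"turn":[0,0,0],"fingers":-1},{"xyz":[3.3,-0.96,-6],"turn":[0,0,0],"fingers":-0.5},{"xyz":[3.3,-0.96,-6],"turn":[0,0,0],"fingers":0},{"xyz":[3.3,-0.96,-6],"turn":[0,0,0],"fingers":0}])

```text
time_s: 23.5
tool_pos: [613.8, 1.9, 117.0]
ee_rot: [3.111, -0.434, -0.003]
wrist_force: [0.7, -0.2, 0.5]
opening: 44.5
```

Call:
move_arm(rows=[{"xyz":[0,0,-3],"turn":[0,0,0],"fingers":0},{"xyz":[0,0,-5.5],"turn":[0,0,0],"fingers":0},{"xyz":[0,0,-6.1],"turn":[0,0,0],"fingers":0},{"xyz":[0,0,-6.1],"turn":[0,0,0],"fingers":0.4},{"xyz":[0,0,-6.1],"turn":[0,0,0],"fingers":0.6}], squeeze=60)

```text
time_s: 24.0
tool_pos: [615.4, 2.1, 58.4]
ee_rot: [-3.111, 0.433, -0.004]
wrist_force: [-0.7, 0.2, -0.7]
opening: 17.2
```

Call:
move_arm(rows=[{"xyz":[0,0,0],"turn":[0,0,0],"fingers":0.8},{"xyz":[0,0,0],"turn":[0,0,0],"fingers":1},{"xyz":[0,0,0],"turn":[0,0,0],"fingers":1},{"xyz":[0,0,0],"turn":[0,0,0],"fingers":1},{"xyz":[0,0,0],"turn":[0,0,0],"fingers":1}])

```text
time_s: 24.5
tool_pos: [615.3, 2.2, 58.6]
ee_rot: [-3.111, 0.434, -0.005]
wrist_force: [-1.7, 0.4, 6.2]
opening: 10.7
```

Call:
move_arm(rows=[{"xyz":[0,0,1.5],"turn":[0,0,0],"fingers":1},{"xyz":[0,0,3.5],"turn":[0,0,0],"fingers":1},{"xyz":[0,0,6],"turn":[0,0,0],"fingers":1},{"xyz":[0,0,9],"turn":[0,0,0],"fingers":1},{"xyz":[0,0,10],"turn":[0,0,0],"fingers":1}])

```text
time_s: 25.0
tool_pos: [615.9, 2.0, 160.4]
ee_rot: [-3.111, 0.434, -0.009]
wrist_force: [-0.0, -0.1, -0.8]
opening: 10.6
```

Call:
move_arm(rows=[{"xyz":[-2.5,-2.5,0],"turn":[0,0,0.03],"fingers":1},{"xyz":[-5.5,-5.5,0],"turn":[0,0,0.06],"fingers":1},{"xyz":[-8.5,-8.5,0],"turn":[0,0,0.09],"fingers":1},{"xyz":[-11.5,-11.5,0],"turn":[0,0,0.12],"fingers":1},{"xyz":[-14.5,-14.5,0],"turn":[0,0,0.131],"fingers":1}])

```text
time_s: 25.5
tool_pos: [468.0, -143.8, 155.9]
ee_rot: [3.133, -0.227, 0.0]
wrist_force: [0.1, -1.4, 0.3]
opening: 10.4
```

Call:
move_arm(rows=[{"xyz":[-3,-3,0],"turn":[0,0,0],"fingers":1},{"xyz":[-5.5,-5.5,0],"turn":[0,0,0],"fingers":1},{"xyz":[-6.35,-6.21,0],"turn":[0,0,0],"fingers":1},{"xyz":[-6.35,-6.21,0],"turn":[0,0,0],"fingers":1},{"xyz":[-6.35,-6.21,0],"turn":[0,0,0],"fingers":1}])

```text
time_s: 26.0
tool_pos: [406.4, -204.9, 156.2]
ee_rot: [-3.133, 0.229, -0.001]
wrist_force: [0.2, 0.1, -0.8]
opening: 10.9
```

```bash
python3 look.py p4; python3 -c "
from rig import env; o=env.get_obs(); print(o['tool_pos'],o['ee_rot'])"
```

```text
[ 406.67708648 -204.42853263  156.06463469] [-3.13311551e+00  2.26991779e-01 -3.23374571e-04]
```

View pics/p4s.png

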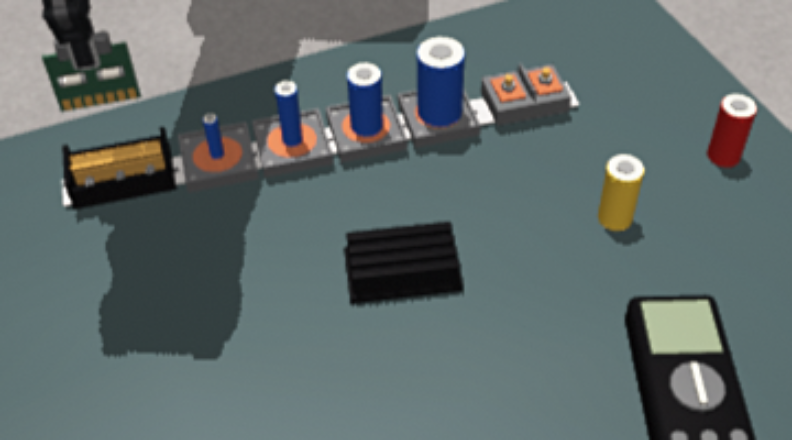

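View pics/p4t.png

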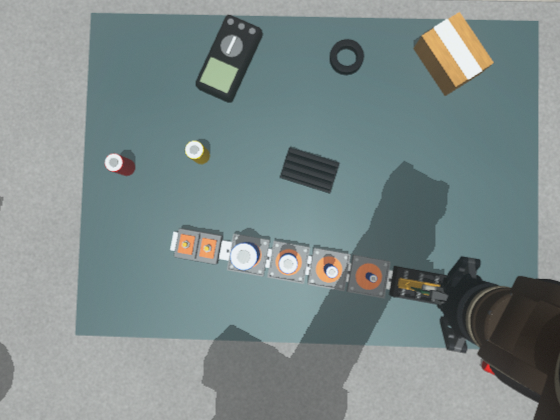

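Run:
```python
from meas import *
s=pickle.load(open("c.pkl","rb"))["scene"]
u=np.array([.1454,.9894,0]);n=np.array([.9894,-.1454,0]);p0=np.array([406.2,-205,0])
im=s["image"];cv2.imwrite("pics/z4.png",cv2.resize(im[135:190,105:165,::-1],None,fx=10,fy=10,interpolation=cv2.INTER_NEAREST))
H=cv2.cvtColor(im,cv2.COLOR_RGB2HSV);m=((H[...,0]>60)&(H[...,0]<85)&(H[...,1]>80));m[:,:100]=0;m[:,170:]=0;m[190:]=0
v,uu=np.nonzero(m);print(uu.min(),uu.max(),v.min(),v.max())
def hit(a,b):
    o,d=ray(s,a,b);k=((p0-o)@n+1.5)/(d@n);X=o+k*d;return ((X-p0)@u).round(1),X[2].round(1)
r=cv2.minAreaRect(np.stack([uu,v],1).astype(np.float32));bp=cv2.boxPoints(r);print(bp.round(1).tolist())
h=cv2.convexHull(np.stack([uu,v],1))[:,0];print(h.tolist())
for a,b in [(117.5,180.5),(153.2,176.4)]: print(hit(a,b))
```

```text
110 152 150 175
[[109.5999984741211, 155.60000610351562], [148.39999389648438, 149.10000610351562], [152.1999969482422, 172.0], [113.4000015258789, 178.39999389648438]]
[[152, 172], [117, 175], [116, 174], [115, 172], [110, 158], [110, 156], [113, 155], [143, 150], [146, 150], [147, 153], [149, 160], [152, 171]]
(np.float64(-35.3), np.float64(105.9))
(np.float64(32.1), np.float64(100.2))
```

View pics/z4.png

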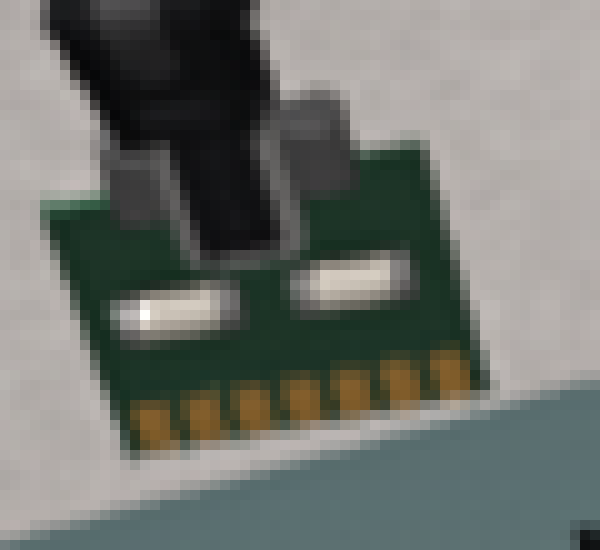

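The card hangs level and in line above the clip: lower corners at zoom (132,460) and (490,395), base about 105 mm high. Lowering it to the mouth.

Call:
move_arm(rows=[{"xyz":[0,0,-2],"turn":[0,0,0],"fingers":1},{"xyz":[0,0,-4],"turn":[0,0,0],"fingers":1},{"xyz":[0,0,-5.5],"turn":[0,0,0],"fingers":1},{"xyz":[0,0,-5.8],"turn":[0,0,0],"fingers":1},{"xyz":[0,0,-5.8],"turn":[0,0,0],"fingers":1}], squeeze=80)

```text
time_s: 26.6
tool_pos: [406.1, -204.4, 97.8]
ee_rot: [-3.133, 0.227, 0.002]
wrist_force: [-0.3, -0.3, -0.6]
opening: 10.4
```

Call:
move_arm(rows=[{"xyz":[0,0,-0.3],"turn":[0,0,0],"fingers":1},{"xyz":[0,0,-0.6],"turn":[0,0,0],"fingers":1},{"xyz":[0,0,-0.9],"turn":[0,0,0],"fingers":1},{"xyz":[0,0,-0.9],"turn":[0,0,0],"fingers":1}])

```text
time_s: 27.0
tool_pos: [405.7, -205.0, 89.0]
ee_rot: [-3.133, 0.229, 0.0]
wrist_force: [0.3, 0.1, -0.8]
opening: 10.4
```

Call:
move_arm(rows=[{"xyz":[0,0,-0.2],"turn":[0,0,0],"fingers":1},{"xyz":[0,0,-0.4],"turn":[0,0,0],"fingers":1},{"xyz":[0,0,-0.6],"turn":[0,0,0],"fingers":1},{"xyz":[0,0,-0.6],"turn":[0,0,0],"fingers":1}])

```text
time_s: 27.4
tool_pos: [406.5, -205.4, 84.2]
ee_rot: [3.132, -0.229, 0.003]
wrist_force: [-0.7, 0.0, 5.2]
opening: 10.2
```

Call:
move_arm(rows=[{"xyz":[0,0,-0.2],"turn":[0,0,0],"fingers":1},{"xyz":[0,0,-0.4],"turn":[0,0,0],"fingers":1},{"xyz":[0,0,-0.6],"turn":[0,0,0],"fingers":1},{"xyz":[0,0,-0.6],"turn":[0,0,0],"fingers":1}])

```text
time_s: 27.8
tool_pos: [405.9, -205.2, 77.1]
ee_rot: [3.133, -0.229, 0.0]
wrist_force: [0.2, -0.7, 1.7]
opening: 10.2
```

Call:
move_arm(rows=[{"xyz":[0,0,-0.3],"turn":[0,0,0],"fingers":1},{"xyz":[0,0,-0.6],"turn":[0,0,0],"fingers":1},{"xyz":[0,0,-0.7],"turn":[0,0,0],"fingers":1},{"xyz":[0,0,-0.7],"turn":[0,0,0],"fingers":1}])

```text
time_s: 28.2
tool_pos: [405.6, -205.0, 69.8]
ee_rot: [-3.133, 0.229, 0.001]
wrist_force: [1.7, -0.2, 0.1]
opening: 10.6
```

Call:
move_arm(rows=[{"xyz":[0,0,-0.15],"turn":[0,0,0],"fingers":1},{"xyz":[0,0,-0.15],"turn":[0,0,0],"fingers":1},{"xyz":[0,0,-0.15],"turn":[0,0,0],"fingers":1}])

```text
time_s: 28.5
tool_pos: [405.7, -205.0, 68.5]
ee_rot: [-3.133, 0.229, 0.0]
wrist_force: [1.0, -0.5, 0.9]
opening: 10.5
```

Call:
move_arm(rows=[{"xyz":[0,0,-0.15],"turn":[0,0,0],"fingers":1},{"xyz":[0,0,-0.15],"turn":[0,0,0],"fingers":1},{"xyz":[0,0,-0.15],"turn":[0,0,0],"fingers":1}])

```text
time_s: 28.8
tool_pos: [406.1, -205.2, 68.1]
ee_rot: [3.133, -0.229, 0.002]
wrist_force: [-0.4, 1.1, 9.7]
opening: 10.4
```

Call:
move_arm(rows=[{"xyz":[0,0,-0.15],"turn":[0,0,0],"fingers":1},{"xyz":[0,0,-0.15],"turn":[0,0,0],"fingers":1}])

```text
time_s: 29.0
tool_pos: [406.5, -205.3, 68.0]
ee_rot: [3.133, -0.229, 0.004]
wrist_force: [-4.5, 2.9, 19.4]
opening: 10.4
```

Call:
move_arm(rows=[{"xyz":[0,0,0.15],"turn":[0,0,0],"fingers":0.7},{"xyz":[0,0,0.15],"turn":[0,0,0],"fingers":0.3},{"xyz":[0,0,0.15],"turn":[0,0,0],"fingers":-0.2},{"xyz":[0,0,0.15],"turn":[0,0,0],"fingers":-0.6},{"xyz":[0,0,0.15],"turn":[0,0,0],"fingers":-0.6}])

```text
time_s: 29.5
tool_pos: [405.5, -205.0, 66.8]
ee_rot: [-3.133, 0.229, 0.001]
wrist_force: [1.1, -0.9, -0.5]
opening: 68.2
```

Call:
move_arm(rows=[{"xyz":[0,0,2],"turn":[0,0,0],"fingers":-0.6},{"xyz":[0,0,5],"turn":[0,0,0],"fingers":-0.6},{"xyz":[0,0,9],"turn":[0,0,0],"fingers":-0.6},{"xyz":[-3,0,12],"turn":[0,0,0],"fingers":-0.6},{"xyz":[-7,0,13],"turn":[0,0,0],"fingers":-0.6}])

```text
time_s: 30.0
tool_pos: [337.1, -205.8, 200.0]
ee_rot: [3.131, -0.226, 0.006]
wrist_force: [-0.7, -0.1, 0.5]
opening: 68.4
```

Call:
move_arm(rows=[{"xyz":[-4,-4,2],"turn":[0,0,0],"fingers":-0.6},{"xyz":[-8,-8,4],"turn":[0,0,0],"fingers":-0.6},{"xyz":[-8,-8,4],"turn":[0,0,0],"fingers":-0.6}])

```text
time_s: 30.3
tool_pos: [253.8, -286.9, 238.8]
ee_rot: [3.131, -0.233, 0.002]
wrist_force: [1.3, 0.2, 0.5]
opening: 68.1
```

```bash
python3 look.py p5
python3 - <<'E'
from meas import *
d=pickle.load(open("c.pkl","rb"));t,s=d["top"],d["scene"]
mt,ms=masks(t),masks(s)
ct,cs=comps(mt["cap"]),comps(ms["cap"])
for n,X in dict(c14=(419.6,-115.7,67.5),c21=(430.5,-42.7,87.5),c33=(441.3,31.6,87.5),c46=(452.1,106.3,97.5),bar=(405.8,-205,91.5)).items():
    A=near(ct,proj(t,X),12);B=near(cs,proj(s,X),12)
    print(n,A and plane(t,*A[0],X[2]).round(1),B and plane(s,*B[0],X[2]).round(1), A and B and [q.round(1) for q in tri(t,A[0],s,B[0])], n=="bar" and A and A[2])
cv2.imwrite("pics/z5.png",cv2.resize(s["image"][170:235,105:205,::-1],None,fx=7,fy=7,interpolation=cv2.INTER_NEAREST))
P=cloud(t);q=proj(t,(405.8,-205,91.5)).round().astype(int);print(q,P[q[1]-1:q[1]+2,q[0]-1:q[0]+2,2].round(1))
cv2.imwrite("pics/z5t.png",cv2.resize(t["image"][255:320,370:470,::-1],None,fx=7,fy=7,interpolation=cv2.INTER_NEAREST))
E
```

```text
c14 [ 420.4 -115.6   67.5] [ 420.2 -116.7   67.5] [array([ 420.2, -116.2,   67.2]), np.float64(1.1)] False
c21 [431.6 -42.4  87.5] [430.5 -42.9  87.5] [array([431.5, -42.7,  88.2]), np.float64(0.8)] False
c33 [442.1  31.9  87.5] [442.3  31.2  87.5] [array([442. ,  31.6,  87.1]), np.float64(0.5)] False
c46 None [453.  106.6  97.5] None False
bar [ 409.4 -189.6   91.5] [ 408.8 -189.4   91.5] [array([ 409.4, -189.4,   92. ]), np.float64(0.0)] ((420.4808044433594, 288.5961608886719), (8.236878395080566, 6.471832752227783), 11.309932708740234)
[429 291] [[90.4 90.3 89.8]
 [91.2 91.6 89.1]
 [89.5 89.9 92.2]]
```

View pics/z5.png

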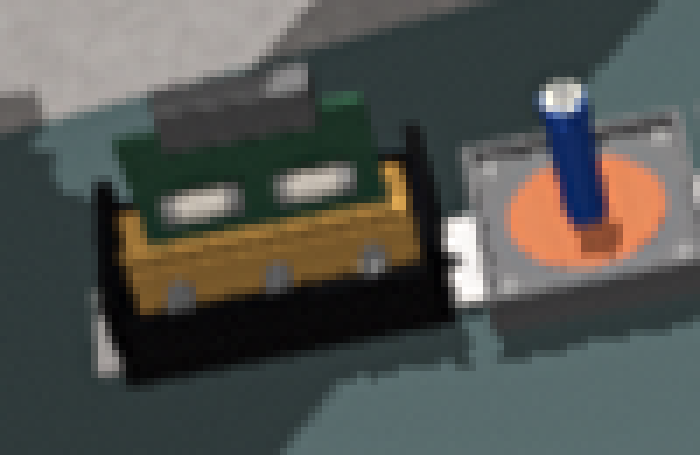

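View pics/z5t.png

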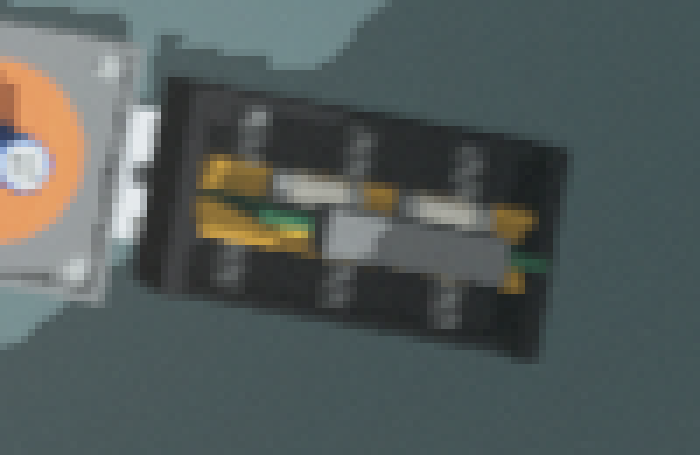

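```bash
python3 -c "
from rig import close_job; print(close_job())"
```

```text
the job is handed in; nothing more can be done
None
```

The row is loaded and handed in at about 30 s of the 118 s allowed. From the card clip on, the 14, 21, 33 and 46 mm cells stand in their sockets. The fuse card went in last, was pressed home and was let go.

**Cells:** the last pictures put every cap within about 2 mm of its socket centre. All four look upright and sit at the expected height. The 46 mm cell was only re-measured in the scene view, because the arm or a shadow kept its cap from being picked out from above.

**Card:** the downward push stopped at the home height, with contact at 68.1 mm against 68.1 mm expected, and held 19 N. The grip bar's top reads about 90–91 mm against 91.5 mm expected. The card looks upright and in line with the jaws.

**Check that failed:** the last automatic reading of the bar's position covered only its lit end. I judged its place along the clip from the enlarged views and the tool position instead.

Nothing else was touched, and the red and yellow cells stand where they were.

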